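# Catch the stone samples in the tray and set them on the scale

### The arm

A 6-joint arm with a two-finger parallel gripper is mounted at the origin on the work surface. World frame = base frame: x ahead of the robot, y to its left, z up, the work surface at z = 0. Lengths are in mm, angles in rad, forces in N, time in s.
With the tool pointing down it reaches from about 275 to 750 mm from the base axis. Payload 10.2 kg.
Tool frame: the origin (TCP) lies midway between the tips of the shut fingers; the grasp point (between the pads) lies 19 mm behind it (ctrl.tcp_to_grasp is the z of the grasp point in the tool frame, in mm); z points along the fingers, y is the direction in which the jaws open and shut (so a half turn about z gives the same grasp; the last joint's range is limited). The gripper opens to 85 mm and grips with 20 to 120 N. Pads are 22 mm wide; open, the fingers measure 114 mm over their backs; the gripper's body (76 mm by 85 mm) begins 54 mm behind the grasp point. The pads swing forward as they close: fully open they stand 13 mm farther back than shut.
Start: joints at [0.948, 0.313, 1.498, -0, 1.331, -0.223], TCP at [204.361, 483.599, 231.294] pointing down, gripper open.
Joint ranges: [-2.94, 2.94], [-0.97, 2.17], [0.19, 2.56], [-1.23, 4.37], [0.02, 3.11], [-2.88, 2.88]. Speed limits (rad/s): [2.39, 2.39, 3.01, 3.14, 3.14, 3.14].

### API

Orientations are given as a unit quaternion [w, x, y, z].
In Python, from rig import sensors, capture, order, ctrl gives the robot as it stands. The module is installed in compiled form; this text tells all that it offers.
- The arm moves only by the tool play_rows, never from a script. Its argument "deltas" is a list of rows, each a list of 7 numbers: the shift along the world's x, y, z in units of 40 mm (1.0 is 40 mm), then the turn, a rotation vector about the world's x, y, z in units of 6 degrees (1.0 is 6 degrees), then the opening, from -1 (shut) to 1 (fully open). A call has 1 to 8 rows; each row shifts and turns the commanded pose from where the row before left it; what a row does not reach is not made up. A row lasts 1/12 s, in which the tool goes at most 41.7 mm and 7.16 degrees, less where a joint would pass 70% of its speed; a pose out of reach is approached as far as the arm can. A call is refused whole if a number of a shift passes 1 or a number of a turn 1, either way. A call with a gripper value outside its range is refused whole. The fingers move at their own pace and stop on an object; "squeeze" is the grip in N (left out, the last holds). Time passes only in rows, so rows that do not move let the fingers close. It gives the time, the measured TCP pose, the force and the opening at its end, in the units of the state.
- sensors.sense(): the state, without advancing time (a new reading comes with each control period).
- capture(name): name is "scene" or "top" or "wrist"; returns a dict with "pixels" (420x560x3 uint8, red, green, blue), "z_map" (420x560 float32, mm along the optical axis (not along the pixel's ray), 0 where there is no reading), "fx", "fy", "cx", "cy" (pixels), "eye" and "rotation" of the camera in the world; the wrist camera has in their place "tool_from_camera" (4x4, takes a point from camera to tool coordinates, whose origin is the TCP and whose axes are the flange's). Camera axes: x right, y down, z forward; pixel columns grow to the right and rows downward; lengths in mm; the calibration is good to about 2 mm. The wrist camera is an equidistant fisheye: a pixel r from the principal point sees the ray r / f radians off the axis. A picture is of the moment at which its call begins: read the wrist's pose just before it.
- order.finish_job(): hands the job in, once; it reports no verdict.
The state is a dict: "time_s": time; "joints": joint angles; "dq": joint speeds; "tau": joint torques, N m; "eef_pos": TCP position; "ee_rot": TCP orientation; "force": force on the tool from outside, world axes, zero at the start; "wrist_torque": the same for the moment, N m; "grip_width": opening from 0.0 (shut) to 1.0 (fully open).
Only numpy, scipy, OpenCV 4.12 (cv2) and the standard library are available. Lean on these libraries where they do the work, as an engineer would, in place of code of your own. Each camera call takes 0.05 s, during which the arm holds its last target. There are 200 camera calls.

### The job

Pick up the steel tray by its handle and hold it under the mouth of the tilted chute, pushing the chute's gate up with the rim of the tray (not with the gripper) so that all three lumps of stone slide into the tray you are holding; none may fall on the bench. Let the gate drop shut again, then set the loaded tray gently and level on the middle of the scale's round plate and let go. Leave the flask, bottle and beaker where they stand.

Things in the scene. Friction and masses are not known exactly. Their poses are not given: they have to be found in the camera images.
- tray: Open sheet-steel tray, about 0.18 kg, outside 150 (x) x 130 (y) x 70 mm high, walls and floor 4 mm. Origin: centre of its underside; z up. A U handle sticks out level from its -x wall: two steel struts and a white grip bar across (along y), 24 mm thick (x), 30 mm tall (38 to 68 mm above the underside), 94 mm long. It starts on the bench, handle roughly towards the robot.
- tray_grip (a point): Middle of the white grip bar, 141 mm from the tray's centre towards -x, 53 mm above its underside. Axes as the tray's. Grip it from above with the fingers closing along the tray's x, one finger in the gap between bar and wall (54 mm wide, 74 mm free between the struts). A firm grip (about 80 N or more) keeps the loaded tray level.
- chute: Open-topped steel chute, inside 76 mm wide, tilted 35 degrees, on a fixed stand on one side of the bench, mouth (-x) roughly towards the robot. Origin: on the bench, plumb under the middle of its lower lip; z up. Pieces slide towards -x off the lip; the chute rises towards +x. The stand begins 80 mm behind the lip; the space under and in front of the lip is free.
- lip (a point): Middle of the chute's lower lip, on the chute's floor, 200 mm above the bench (underside of the lip: 195 mm). Axes as the chute's. Hold the tray with its long sides along the chute's x and its centre 40 mm in front of the lip (chute x = -40 mm): both side rims then lie under the gate's feet, the far wall passes under the chute and the pieces fall inside.
- gate (a joint): Lift in m of the aluminium gate, an upright plate across the chute's mouth that slides straight up: 0 shut, 0.065 at its top stop. Lifting takes about 2 N; it falls shut by its own weight when the tray is lowered. Pieces begin to pass at about 0.04 and pass freely at 0.055 to 0.06, all within about 1.5 s.
- gate_feet (a point): Midway between the undersides of the gate's two feet; moves with the gate. The feet are flat level plates, one each side of the mouth, for the tray's side rims to push up from below: in the chute frame x from -72 to -2 mm, |y| from 45 to 79 mm, 8 mm thick, underside 105 mm above the bench when shut. Between them the mouth is free.
- chunk1: Lump of tan porous stone, a rough block about 44 (x) x 60 (y) x 32 mm, 0.06 kg, lying crosswise; origin: centre of its underside. The first one in the queue on the chute, resting against the gate.
- chunk2: Like chunk1 (42 x 62 x 32 mm), second in the queue.
- chunk3: Like chunk1 (44 x 60 x 32 mm), third in the queue.
- scale: Fixed bench scale, white, 210 (x) x 150 (y) mm, 46 mm high, with a round steel plate of 150 mm diameter whose top is 60 mm above the bench. Origin: on the bench, plumb under the plate's centre; z up; the body reaches from x = -130 mm (display end, roughly towards the robot) to +80 mm. It stands on the other side of the bench from the chute.
- plate (a point): Centre of the top of the scale's plate, 60 mm above the bench.
- flask: Bystander: conical glass flask, 80 mm diameter, 122 mm tall; origin: centre of its underside.
- bottle: Bystander: clear plastic bottle with a red cap, 62 mm diameter, 170 mm tall; origin: centre of its underside.
- beaker: Bystander: glass beaker, 72 mm diameter, 90 mm tall; origin: centre of its underside.
Not all that is in view belongs to the job. Leave any blue or red look-alike of the chunk2 alone.

How it is judged (in metres and radians):
On the way, in this order (a step that is already met when the one before it is completed fails the run):
1. the tray, held off the bench, pushes the gate up with its rim (value of joint gate above 0.02 m and contact force between tray and chute above 0.3 N and height (world z) of tray above 0.03 m), for 0.1 s.
2. all three lumps are in the tray while it is still held off the bench under the chute (x of chunk1 in the frame of tray between -0.073 and 0.073 m and y of chunk1 in the frame of tray between -0.063 and 0.063 m and z of chunk1 in the frame of tray between -0.01 and 0.085 m and x of chunk2 in the frame of tray between -0.073 and 0.073 m and y of chunk2 in the frame of tray between -0.063 and 0.063 m and z of chunk2 in the frame of tray between -0.01 and 0.085 m and x of chunk3 in the frame of tray between -0.073 and 0.073 m and y of chunk3 in the frame of tray between -0.063 and 0.063 m and z of chunk3 in the frame of tray between -0.01 and 0.085 m and height (world z) of tray above 0.012 m and horizontal distance between tray and lip below 0.1 m), for 0.2 s.
At the end, for the whole second after the job is handed in: All three lumps lie inside the tray; the tray rests level (within 0.06 rad) and still on the scale's plate, its centre within 35 mm of the plate's centre; the gate is shut (within 6 mm) (x of chunk1 in the frame of tray between -0.073 and 0.073 m and y of chunk1 in the frame of tray between -0.063 and 0.063 m and z of chunk1 in the frame of tray between -0.01 and 0.085 m and x of chunk2 in the frame of tray between -0.073 and 0.073 m and y of chunk2 in the frame of tray between -0.063 and 0.063 m and z of chunk2 in the frame of tray between -0.01 and 0.085 m and x of chunk3 in the frame of tray between -0.073 and 0.073 m and y of chunk3 in the frame of tray between -0.063 and 0.063 m and z of chunk3 in the frame of tray between -0.01 and 0.085 m and horizontal distance between tray and plate below 0.035 m and z of tray in the frame of plate between -0.006 and 0.006 m and angle between tray's own z axis and vertical below 0.06 rad and linear speed of tray below 0.02 m/s and value of joint gate below 0.006 m); the robot touches nothing.
It fails at once if a lump falls on the bench ((height (world z) of chunk1 below 0.05 m and (x of chunk1 in the frame of tray below -0.08 m or x of chunk1 in the frame of tray above 0.08 m or y of chunk1 in the frame of tray below -0.07 m or y of chunk1 in the frame of tray above 0.07 m)) or (height (world z) of chunk2 below 0.05 m and (x of chunk2 in the frame of tray below -0.08 m or x of chunk2 in the frame of tray above 0.08 m or y of chunk2 in the frame of tray below -0.07 m or y of chunk2 in the frame of tray above 0.07 m)) or (height (world z) of chunk3 below 0.05 m and (x of chunk3 in the frame of tray below -0.08 m or x of chunk3 in the frame of tray above 0.08 m or y of chunk3 in the frame of tray below -0.07 m or y of chunk3 in the frame of tray above 0.07 m))).
It fails at once if the robot itself pushes the chute or its gate (more than 2 N) (contact force between the arm and chute above 2 N).
It fails at once if the fingers handle a lump (contact force between the fingers and chunk1 above 1 N or contact force between the fingers and chunk2 above 1 N or contact force between the fingers and chunk3 above 1 N).
It fails at once if the tray is banged down on the scale (more than 60 N) (contact force between tray and scale above 60 N).
It fails at once if flask, bottle or beaker is shifted more than 30 mm or tipped (distance of any of flask, bottle, beaker from where it was at the start of the episode above 0.03 m or angle between any of flask, bottle, beaker's own z axis and vertical above 0.3 rad).
It also fails if it takes over 61 s, if anything falls off the work surface, if the arm or the gripper's body presses on something with over 40 N, if the wrist force passes 120 N, or if a joint passes its speed limit or range.

## Working session

There is one attempt and no reset: what is moved stays moved. The work goes in short steps, Python scripts to look and compute and a tool call to move; the robot and the scene stay as the last step left them, time stands still between calls to the robot, and variables do not carry over. Pictures are saved under pics/ and viewed, about 8 in all and at most 12, crops included, and the job is handed in when it is done.

Besides the shell and the picture viewer there is one more tool, called after ">>>" in YAML: its name, and indented under it one key for each argument. play_rows: Moves the arm, as the interface text tells. Its arguments: {"type":"object","properties":{"deltas":{"type":"array","items":{"type":"array","items":{"type":"number"}}},"squeeze":{"type":"number"}},"required":["deltas"]}

```bash
mkdir -p pics; python3 - <<'E'
from rig import sensors,capture,order,ctrl
import cv2,numpy as np
print(sensors.sense(),ctrl.tcp_to_grasp)
for n in("scene","top"):
    c=capture(n); cv2.imwrite(f"pics/{n}1.png",c["pixels"][:,:,::-1]); np.savez(n+".npz",**c)
    print(n,c["fx"],c["fy"],c["cx"],c["cy"],c["eye"],c["rotation"])
E
```

```text
{'time_s': 0.0, 'joints': array([ 9.47590962e-01,  3.13455874e-01,  1.49843829e+00, -3.52341466e-05,
        1.33098513e+00, -2.23396942e-01]), 'dq': array([ 0.001096  , -0.00096875, -0.00126984,  0.00046827,  0.00152718,
        0.00114712]), 'tau': array([-8.83355351e-04, -4.12266290e+01, -2.59744048e+01, -2.22926606e-04,
        4.09379878e-03,  1.11414195e-06]), 'eef_pos': array([204.21705189, 483.37583013, 230.73161323]), 'ee_rot': array([-2.48656621e-04,  1.98571298e-01,  9.80086234e-01, -5.93564334e-04]), 'force': array([ 0.33579724,  0.5307479 , -0.09241476]), 'wrist_torque': array([0.04932183, 0.02042992, 0.01835538]), 'grip_width': 0.9981809034854419} -18.700000000000003
scene 508.8559621258192 508.8559621258192 276.8929810204977 205.24979790523543 [1282.32934864 -123.98025394 1410.93478358] [-0.17658833  0.67582955  0.69448895 -0.17249953]
top 441.4932293798627 441.4932293798627 277.7580638581078 210.41387315242193 [ 498.19802074 -124.63217093 1298.16279733] [-0.03470058  0.71106905 -0.70179855  0.02560228]
```

View pics/scene1.png

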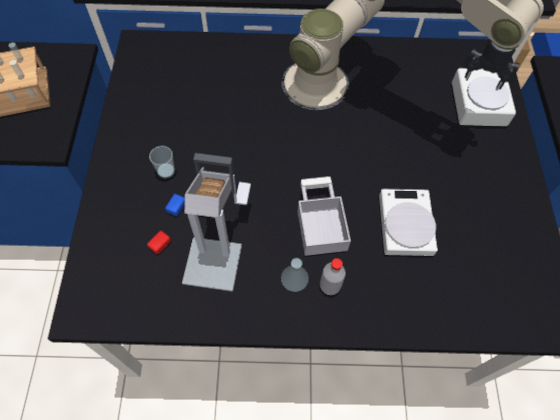

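View pics/top1.png

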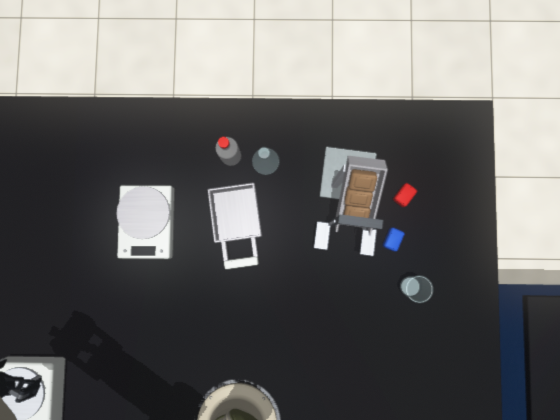

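The scene view shows the tray at about (325,225), chute mouth (210,190), scale with display (410,222), flask (295,275), bottle (333,277), and beaker (163,163). In the top view they are: tray (235,213) with bar (240,263), white gate feet (322,236) and (368,242), plate (143,213), flask (265,160), bottle (228,150), beaker (418,289).

```bash
cat > h.py <<'E'
import numpy as np,cv2
from scipy.spatial.transform import Rotation as R
def cloud(c):
    z=c["z_map"].astype(float); v,u=np.mgrid[:z.shape[0],:z.shape[1]]
    p=np.stack([(u-c["cx"])/c["fx"]*z,(v-c["cy"])/c["fy"]*z,z],-1)
    q=np.asarray(c["rotation"],float); M=R.from_quat(q[[1,2,3,0]]).as_matrix() if q.size==4 else q
    w=p@M.T+np.asarray(c["eye"]); w[z==0]=np.nan
    return w
def rect(P):
    (x,y),(a,b),t=cv2.minAreaRect(P[:,:2].astype(np.float32)); return np.round([x,y,a,b,t],1)
def blobs(m,w,n=8,name=""):
    k,l,s,_=cv2.connectedComponentsWithStats(m.astype(np.uint8))
    for i in range(1,k):
        if s[i,4]>=n:
            P=w[l==i]; print(name,"px",s[i,:2]+s[i,2:4]//2,"n",s[i,4],"med",np.round(np.median(P,0),1),"rect",rect(P))
E
python3 - <<'E'
from h import *
for n in("top","scene"):
    c=dict(np.load(n+".npz")); w=cloud(c); im=c["pixels"].astype(int); z=w[...,2]
    r=(w[...,0]>250)&(w[...,0]<900)&(abs(w[...,1])<600)
    print(n,"bench",np.nanmedian(z[r]))
    white=im.min(-1)>170
    blobs(r&(z>61)&(z<80),w,25,"z61-80")
    blobs(r&(z>50)&(z<78)&white,w,25,"w50-78")
    blobs(r&(z>95)&(z<125)&white,w,20,"feet")
    blobs(r&(z>52)&(z<68),w,100,"plate")
    blobs(r&(z>125),w,30,"high")
E
```

```text
top bench 0.7620127628511
z61-80 px [231 156] n 29 med [746.5  19.8  70.2] rect [751.7  23.4  14.8  50.7  32.1]
z61-80 px [264 159] n 81 med [743.4 -72.9  68.2] rect [749.  -68.5  31.7  43.9  17.7]
z61-80 px [234 213] n 340 med [599.2  22.4  69.5] rect [593.8  15.  155.6 130.1   8.7]
z61-80 px [150 191] n 28 med [654.3 255.3  62.3] rect [655.1 255.8  35.1  13.   77. ]
z61-80 px [130 200] n 148 med [624.9 305.   62.3] rect [628.4 311.9  63.5  62.9  89.5]
z61-80 px [145 216] n 497 med [580.1 264.   62.3] rect [579.  265.2 102.3 127.1  56.5]
z61-80 px [121 214] n 26 med [590.8 337.   62.3] rect [589.7 334.1  19.8  23.2   3.3]
z61-80 px [240 258] n 325 med [458.8  -5.3  67.2] rect [475.3  -3.5  60.9  93.5   7.7]
z61-80 px [408 287] n 28 med [ 402.2 -460.    68.9] rect [ 400.1 -463.5   13.8   52.8   77.3]
z61-80 px [423 289] n 71 med [ 384.4 -515.6   71. ] rect [ 388.5 -509.8   26.8   62.2   73. ]
w50-78 px [237 226] n 585 med [479.8 -14.3  67.5] rect [558.5   9.2 226.8 129.3   8.7]
w50-78 px [143 213] n 2171 med [593.8 273.6  60.3] rect [594.1 273.3 146.9 148.3  69.9]
w50-78 px [219 190]
[... 1261 characters left out ...]
-78 px [410 224] n 1723 med [597.4 272.2  58. ] rect [595.7 272.2 149.1 146.3  12.5]
w50-78 px [331 243] n 33 med [668.6  31.1  68.2] rect [668.3  34.2   5.6  88.6   9.8]
feet px [243 193] n 227 med [ 533.9 -227.6  111.6] rect [ 536.  -227.8   33.3   71.8   83.9]
plate px [324 213] n 605 med [519.8  11.1  61.7] rect [561.4   7.5 231.9 130.8   8.6]
plate px [410 225] n 1731 med [598.5 271.9  58. ] rect [596.7 271.6 147.8 150.9  63.2]
high px [511  32] n 735 med [265.5 457.  495.5] rect [266.2 461.3  78.2  32.   86.8]
high px [210 197] n 2651 med [ 643.5 -298.5  287.5] rect [ 624.1 -303.3   98.7  174.2   81.3]
high px [335 267] n 166 med [779.8  32.3 165.2] rect [774.5  32.1  34.6  31.2  39.5]
```

>>> play_rows:
  deltas:
    - [0.4, -0.77, 0, 0, 0, -0.61, 1]
    - [0.4, -0.77, 0, 0, 0, -0.61, 1]
    - [0.4, -0.77, 0, 0, 0, -0.61, 1]
    - [0.4, -0.77, 0, 0, 0, -0.61, 1]
    - [0.4, -0.77, 0, 0, 0, -0.61, 1]
    - [0.4, -0.77, 0, 0, 0, -0.61, 1]
    - [0.4, -0.77, 0, 0, 0, -0.61, 1]
    - [0.4, -0.77, 0, 0, 0, -0.61, 1]
  squeeze: 100

```text
time_s: 0.77
eef_pos: [332.6, 235.6, 231.2]
ee_rot: [-0.0, 0.441, 0.897, -0.0]
force: [1.6, 0.5, -0.4]
grip_width: 0.999
```

>>> play_rows:
  deltas:
    - [0.4, -0.77, -0.2, 0, 0, -0.61, 1]
    - [0.4, -0.77, -0.2, 0, 0, -0.61, 1]
    - [0.4, -0.77, -0.3, 0, 0, -0.61, 1]
    - [0.4, -0.77, -0.3, 0, 0, -0.61, 1]
    - [0.4, -0.77, -0.3, 0, 0, -0.61, 1]
    - [0.4, -0.77, -0.3, 0, 0, -0.61, 1]
    - [0.4, -0.77, -0.3, 0, 0, -0.61, 1]
    - [0.4, -0.77, -0.3, 0, 0, -0.61, 1]

```text
time_s: 1.43
eef_pos: [460.7, -10.9, 142.5]
ee_rot: [-0.0, 0.654, 0.757, -0.0]
force: [0.7, 1.7, 0.1]
grip_width: 0.997
```

>>> play_rows:
  deltas:
    - [0, 0, 0, 0, 0, 0, 1]
    - [0, 0, 0, 0, 0, 0, 1]

```text
time_s: 1.6
eef_pos: [460.2, -10.3, 142.4]
ee_rot: [-0.001, 0.653, 0.757, -0.0]
force: [-0.1, 0.7, 0.4]
grip_width: 1.0
```

>>> play_rows:
  deltas:
    - [-0.07, 0.07, -0.39, 0, 0, 0.04, 1]
    - [0, 0, -0.39, 0, 0, 0, 1]
    - [0, 0, -0.39, 0, 0, 0, 1]
    - [0, 0, -0.39, 0, 0, 0, 1]
    - [0, 0, -0.39, 0, 0, 0, 1]
    - [0, 0, -0.39, 0, 0, 0, 1]
    - [0, 0, -0.39, 0, 0, 0, 1]
    - [0, 0, 0, 0, 0, 0, 1]

```text
time_s: 2.27
eef_pos: [455.9, -5.1, 32.3]
ee_rot: [-0.002, 0.65, 0.76, -0.001]
force: [-0.1, -0.1, -0.6]
grip_width: 0.998
```

>>> play_rows:
  deltas:
    - [0, 0, 0, 0, 0, 0, -1]
    - [0, 0, 0, 0, 0, 0, -1]
    - [0, 0, 0, 0, 0, 0, -1]
    - [0, 0, 0, 0, 0, 0, -1]
    - [0, 0, 0, 0, 0, 0, -1]
    - [0, 0, 0, 0, 0, 0, -1]
    - [0, 0, 0, 0, 0, 0, -1]
    - [0, 0, 0, 0, 0, 0, -1]
  squeeze: 100

```text
time_s: 2.93
eef_pos: [457.7, -6.4, 34.8]
ee_rot: [0.0, 0.651, 0.759, 0.0]
force: [-3.4, 0.0, 7.0]
grip_width: 0.272
```

>>> play_rows:
  deltas:
    - [0, 0, 0.15, 0, 0, 0, -1]
    - [0, 0, 0.15, 0, 0, 0, -1]
    - [0, 0, 0.15, 0, 0, 0, -1]
    - [0, 0, 0.1, 0, 0, 0, -1]
    - [0, 0, 0, 0, 0, 0, -1]
    - [0, 0, 0, 0, 0, 0, -1]

```text
time_s: 3.43
eef_pos: [457.6, -6.4, 56.3]
ee_rot: [0.0, 0.651, 0.759, 0.0]
force: [-0.0, -0.8, -2.1]
grip_width: 0.266
```

```bash
cat >> h.py <<'E'
def look(tag,save=True):
    from rig import sensors,capture
    s=sensors.sense(); print({k:np.round(s[k],3) for k in("time_s","eef_pos","ee_rot","force","grip_width")})
    o={}
    for n in("top","scene"):
        c=capture(n); o[n]=c
        if save: cv2.imwrite(f"pics/{n}_{tag}.png",c["pixels"][:,:,::-1])
    return s,o
E
python3 - <<'E'
from h import *
s,o=look("grip")
for n in o:
    w=cloud(o[n]); z=w[...,2]; r=(w[...,0]>440)&(w[...,0]<700)&(abs(w[...,1]-10)<90)
    blobs(r&(z>76)&(z<105),w,40,n)
cv2.imwrite("pics/g.png",np.hstack([cv2.resize(o["scene"]["pixels"][130:280,240:440,::-1],(400,300)),cv2.resize(o["top"]["pixels"][140:290,150:350,::-1],(400,300))]))
E
```

```text
{'time_s': np.float64(3.433), 'eef_pos': array([457.594,  -6.429,  56.304]), 'ee_rot': array([0.   , 0.651, 0.759, 0.   ]), 'force': array([-0.032, -0.843, -2.125]), 'grip_width': np.float64(0.266)}
top px [230 211] n 249 med [653.4  68.2  90.1] rect [600.9  16.3 144.3 130.1   8.5]
top px [238 236] n 160 med [523.9 -38.7  87.3] rect [513.9 -15.   73.1 122.9  27.4]
scene px [325 209] n 708 med [532.8   3.   85.7] rect [559.9   7.3 234.2 131.1   8.9]
```

View pics/g.png

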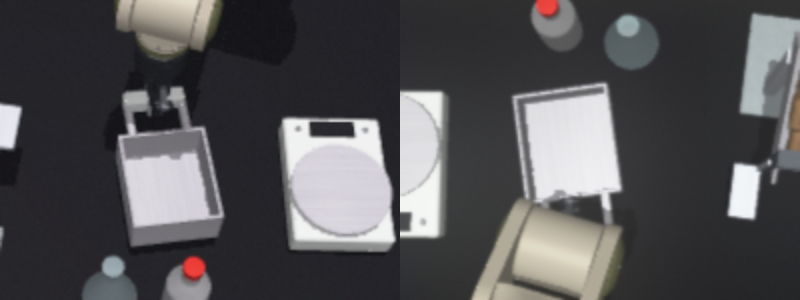

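Grip holds: tray off the bench and level, handle bar in the fingers at about (155,100) in the left crop. Now moving it under the gate's feet.

>>> play_rows:
  deltas:
    - [-0.23, -0.31, 0, 0, 0, -0.335, -1]
    - [-0.23, -0.31, 0, 0, 0, -0.335, -1]
    - [-0.23, -0.31, 0, 0, 0, -0.335, -1]
    - [-0.23, -0.31, 0, 0, 0, -0.335, -1]
    - [-0.23, -0.31, 0, 0, 0, -0.335, -1]
    - [-0.23, -0.31, 0, 0, 0, -0.335, -1]
    - [-0.23, -0.31, 0, 0, 0, -0.335, -1]
    - [-0.23, -0.31, 0, 0, 0, -0.335, -1]

```text
time_s: 4.2
eef_pos: [383.4, -106.1, 55.9]
ee_rot: [-0.0, 0.751, 0.66, -0.0]
force: [0.3, -0.3, -2.1]
grip_width: 0.268
```

>>> play_rows:
  deltas:
    - [0, -0.6, 0, 0, 0, 0, -1]
    - [0, -0.6, 0, 0, 0, 0, -1]
    - [0, -0.6, 0, 0, 0, 0, -1]
    - [0, -0.6, 0, 0, 0, 0, -1]
    - [0, -0.6, 0, 0, 0, 0, -1]
    - [0, -0.6, 0, 0, 0, 0, -1]
    - [0, -0.4, 0, 0, 0, 0, -1]
    - [0, -0.1, 0, 0, 0, 0, -1]

```text
time_s: 4.87
eef_pos: [383.9, -271.9, 55.9]
ee_rot: [0.0, 0.751, 0.66, -0.0]
force: [1.0, 0.1, -2.3]
grip_width: 0.265
```

>>> play_rows:
  deltas:
    - [0, 0, 0, 0, 0, 0, -1]
    - [0, 0, 0, 0, 0, 0, -1]
    - [0, 0, 0, 0, 0, 0, -1]

```text
time_s: 5.12
eef_pos: [383.9, -268.5, 55.9]
ee_rot: [-0.001, 0.75, 0.661, 0.0]
force: [-0.7, -0.1, -2.0]
grip_width: 0.27
```

```bash
python3 - <<'E'
from h import *
s,o=look("under")
for n in o:
    w=cloud(o[n]); z=w[...,2]; r=(w[...,0]>340)&(w[...,0]<640)&(abs(w[...,1]+288)<110)
    blobs(r&(z>76)&(z<100),w,20,n); blobs(r&(z>106)&(z<120)&(o[n]["pixels"].min(-1)>150),w,20,n+"feet")
cv2.imwrite("pics/u.png",np.hstack([cv2.resize(o["scene"]["pixels"][130:280,140:340,::-1],(400,300)),cv2.resize(o["top"]["pixels"][150:300,260:460,::-1],(400,300))]))
E
```

```text
{'time_s': np.float64(5.117), 'eef_pos': array([ 383.859, -268.509,   55.895]), 'ee_rot': array([-0.001,  0.75 ,  0.661,  0.   ]), 'force': array([-0.663, -0.105, -2.044]), 'grip_width': np.float64(0.27)}
top px [329 216] n 50 med [ 600.6 -234.    90. ] rect [ 596.  -240.1   26.4   51.6   38.3]
top px [330 266] n 136 med [ 452.1 -231.2   86.2] rect [ 444.3 -232.8   87.5   76.    57. ]
top px [356 267] n 97 med [ 447.3 -322.7   85.8] rect [ 451.7 -330.5   36.5   60.4   36.9]
topfeet px [322 236] n 327 med [ 534.5 -225.6  113.2] rect [ 534.  -226.8   34.    69.7   82.9]
topfeet px [368 243] n 309 med [ 515.2 -348.2  112.8] rect [ 518.5 -349.6   34.4   68.    83.2]
scene px [222 154] n 39 med [ 382.3 -304.4   85.8] rect [ 380.8 -303.5   24.6   22.5    4.2]
scene px [241 168] n 202 med [ 410.5 -235.6   84.7] rect [ 432.5 -240.7  111.6   46.     3.3]
scene px [218 169] n 61 med [ 447.3 -316.5   85.4] rect [ 438.2 -308.9   66.    32.    81.9]
scene px [234 213] n 86 med [ 603.  -243.8   85.9] rect [ 581.9 -253.2   47.    52.7   82.1]
scenefeet px [243 193] n 236 med [ 536.4 -228.3  111.4] rect [ 535.4 -228.9   35.    72.1   82.6]
```

View pics/u.png

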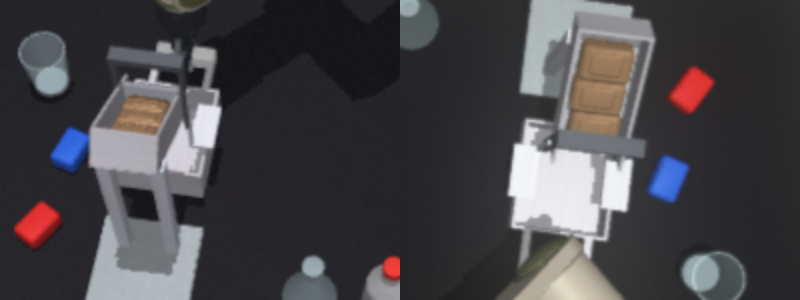

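The tray is under the mouth, side rims below both feet (crop right: feet at (523,170) and (617,185)); the lateral centring needs numbers.

```bash
python3 - <<'E'
from h import *
import rig
from rig import capture
a=np.deg2rad(-7.3); X=np.array([np.cos(a),np.sin(a)]); Y=np.array([-X[1],X[0]]); O=np.array([526.4,-288.4])+37*X
for n in("top","scene"):
    c=capture(n); w=cloud(c); z=w[...,2]; d=w[...,:2]-O; x=d@X; y=d@Y
    for lo,hi in((-112,-78),(-78,0),(2,40)):
        m=(x>lo)&(x<hi)&(abs(y)<95)&(z>80)&(z<96); 
        if m.sum()>3: print(n,"rim",lo,hi,"y",np.round(np.percentile(y[m],[0,2,98,100]),1),"x",np.round(np.percentile(x[m],[0,2,98,100]),1),"z",np.round(np.percentile(z[m],[5,50,95]),1),m.sum())
    m=(x>-80)&(x<5)&(abs(y)<95)&(z>106)&(z<118)&(c["pixels"].min(-1)>150)
    for sgn in(1,-1):
        k=m&(y*sgn>0); print(n,"foot",sgn,np.round([np.percentile(y[k],1),np.percentile(y[k],99),np.percentile(x[k],1),np.percentile(x[k],99)],1) if k.sum() else None)
    m=(x>-110)&(x<-60)&(abs(y)<60)&(z>15)&(z<32); print("floor z",np.median(z[m]) if m.sum() else None)
E
```

```text
top rim -112 -78 y [-62.9 -62.9  67.3  67.4] x [-111.7 -111.7  -79.6  -78.5] z [82.3 90.2 93.7] 86
top rim -78 0 y [-61.4 -61.3  67.4  67.5] x [-77.7 -77.6 -13.3  -0.4] z [85.4 88.9 92.2] 10
top rim 2 40 y [32.1 32.8 67.4 67.5] x [ 2.2  3.  35.8 35.9] z [82.9 90.  94.6] 44
top foot 1 [ 45.6  78.6 -71.4  -3.4]
top foot -1 [-79.  -44.8 -70.4  -4.5]
floor z 24.78107359186106
scene rim -112 -78 y [-64.2 -62.4  64.6  65.9] x [-111.8 -111.7  -87.2  -84.4] z [82.  88.1 93.7] 77
scene rim -78 0 y [61.1 61.2 65.4 65.4] x [-7.4 -7.4 -0.8 -0.7] z [85.4 88.2 90.5] 6
scene rim 2 40 y [18.3 18.4 65.5 65.7] x [ 5.8  7.5 39.3 39.5] z [81.9 88.5 92.5] 56
scene foot 1 [ 43.   77.1 -70.8  -0.6]
scene foot -1 None
floor z 22.9448377101304
```

>>> play_rows:
  deltas:
    - [0, -0.05, 0.2, 0, 0, 0, -1]
    - [0, 0, 0.2, 0, 0, 0, -1]
    - [0, 0, 0.25, 0, 0, 0, -1]
    - [0, 0, 0.25, 0, 0, 0, -1]
    - [0, 0, 0.25, 0, 0, 0, -1]
    - [0, 0, 0.25, 0, 0, 0, -1]
    - [0, 0, 0.25, 0, 0, 0, -1]
    - [0, 0, 0.15, 0, 0, 0, -1]
  squeeze: 110

```text
time_s: 5.98
eef_pos: [384.1, -271.7, 129.8]
ee_rot: [0.001, 0.751, 0.661, -0.0]
force: [-0.3, 0.1, -3.9]
grip_width: 0.267
```

>>> play_rows:
  deltas:
    - [0, 0, 0, 0, 0, 0, -1]
    - [0, 0, 0, 0, 0, 0, -1]
    - [0, 0, 0, 0, 0, 0, -1]
    - [0, 0, 0, 0, 0, 0, -1]
    - [0, 0, 0, 0, 0, 0, -1]
    - [0, 0, 0, 0, 0, 0, -1]
    - [0, 0, 0, 0, 0, 0, -1]
    - [0, 0, 0, 0, 0, 0, -1]

```text
time_s: 6.65
eef_pos: [383.8, -271.5, 127.9]
ee_rot: [-0.0, 0.751, 0.661, -0.0]
force: [0.3, 0.0, -6.1]
grip_width: 0.262
```

>>> play_rows:
  deltas:
    - [0, 0, 0, 0, 0, 0, -1]
    - [0, 0, 0, 0, 0, 0, -1]
    - [0, 0, 0, 0, 0, 0, -1]
    - [0, 0, 0, 0, 0, 0, -1]
    - [0, 0, 0, 0, 0, 0, -1]
    - [0, 0, 0, 0, 0, 0, -1]
    - [0, 0, 0, 0, 0, 0, -1]
    - [0, 0, 0, 0, 0, 0, -1]

```text
time_s: 7.32
eef_pos: [383.9, -271.6, 128.1]
ee_rot: [-0.0, 0.751, 0.661, 0.0]
force: [-0.6, 0.4, -4.5]
grip_width: 0.261
```

```bash
python3 - <<'E'
from h import *
s,o=look("up")
for n in o:
    w=cloud(o[n]); z=w[...,2]; im=o[n]["pixels"].astype(int); r=(w[...,0]>340)&(w[...,0]<700)&(abs(w[...,1]+288)<110)
    blobs(r&(z>160)&(z<185)&(im.min(-1)>150),w,40,n+" feet")
    blobs(r&(im[...,0]-im[...,2]>35)&(im[...,0]>80),w,20,n+" stone")
cv2.imwrite("pics/up.png",np.hstack([cv2.resize(o["scene"]["pixels"][100:250,140:340,::-1],(400,300)),cv2.resize(o["top"]["pixels"][150:300,260:460,::-1],(400,300))]))
E
```

```text
{'time_s': np.float64(7.317), 'eef_pos': array([ 383.935, -271.587,  128.081]), 'ee_rot': array([-0.   ,  0.751,  0.661,  0.   ]), 'force': array([-0.58 ,  0.369, -4.545]), 'grip_width': np.float64(0.261)}
top feet px [324 243] n 391 med [ 530.7 -225.5  170.3] rect [ 514.  -224.8   34.3  110.6   83.6]
top feet px [372 247] n 351 med [ 514.3 -350.2  170.3] rect [ 505.6 -348.6   34.7   94.6   83.1]
top stone px [346 241] n 662 med [ 518.  -288.3  130.4] rect [ 519.4 -287.8   59.1   88.1   86. ]
scene feet px [242 183] n 257 med [ 535.1 -228.3  168.7] rect [ 533.7 -228.6   34.8   76.3   83.4]
scene stone px [221 180] n 136 med [ 505.1 -297.6  134.4] rect [ 530.7 -288.8   87.8   44.3   12.8]
scene stone px [229 197] n 26 med [ 553.5 -266.1  121.4] rect [ 556.9 -266.5    5.6   35.4   76. ]
```

View pics/up.png

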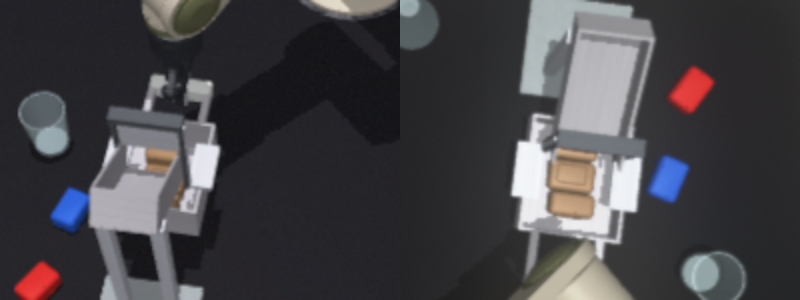

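The chute is empty, and the stones lie in the tray at (572,205), (572,177) and (575,153) in the right crop. Lowering so that the gate shuts.

>>> play_rows:
  deltas:
    - [0, 0, -0.1, 0, 0, 0, -1]
    - [0, 0, -0.2, 0, 0, 0, -1]
    - [0, 0, -0.25, 0, 0, 0, -1]
    - [0, 0, -0.25, 0, 0, 0, -1]
    - [0, 0, -0.25, 0, 0, 0, -1]
    - [0, 0, -0.25, 0, 0, 0, -1]
    - [0, 0, -0.25, 0, 0, 0, -1]
    - [0, 0, -0.2, 0, 0, 0, -1]

```text
time_s: 8.08
eef_pos: [383.9, -271.5, 56.9]
ee_rot: [-0.0, 0.751, 0.661, 0.0]
force: [-0.6, 1.0, -3.3]
grip_width: 0.264
```

>>> play_rows:
  deltas:
    - [0, 0, -0.08, 0, 0, 0, -1]
    - [0, 0, 0, 0, 0, 0, -1]
    - [0, 0, 0, 0, 0, 0, -1]

```text
time_s: 8.33
eef_pos: [384.1, -271.8, 55.0]
ee_rot: [0.0, 0.751, 0.661, 0.0]
force: [-0.0, 0.1, -3.0]
grip_width: 0.267
```

```bash
python3 - <<'E'
from h import *
s,o=look("down")
for n in o:
    w=cloud(o[n]); z=w[...,2]; im=o[n]["pixels"].astype(int); r=(w[...,0]>340)&(w[...,0]<700)&(abs(w[...,1]+288)<110)
    blobs(r&(z>104)&(z<185)&(im.min(-1)>150),w,40,n+" feet")
    blobs(r&(im[...,0]-im[...,2]>35)&(im[...,0]>80),w,20,n+" stone")
    blobs(r&(z>75)&(z<97)&(im[...,0]-im[...,2]<30),w,20,n+" rim")
E
```

```text
{'time_s': np.float64(8.333), 'eef_pos': array([ 384.11 , -271.763,   55.023]), 'ee_rot': array([0.   , 0.751, 0.661, 0.   ]), 'force': array([-0.018,  0.136, -2.982]), 'grip_width': np.float64(0.267)}
top feet px [322 236] n 332 med [ 534.7 -225.8  112.6] rect [ 534.  -226.7   34.1   69.6   83.5]
top feet px [368 243] n 310 med [ 515.4 -348.5  112.6] rect [ 518.4 -349.8   34.6   67.7   83.7]
top stone px [342 241] n 604 med [ 519.2 -290.    57.5] rect [ 521.1 -282.6   71.1   90.1   86.9]
top rim px [329 216] n 48 med [ 600.  -235.5   88.7] rect [ 595.5 -241.6   25.6   49.7   40.4]
top rim px [325 267] n 119 med [ 451.3 -231.5   84. ] rect [ 453.  -238.5   94.1   43.7   10.7]
top rim px [357 267] n 91 med [ 447.4 -324.6   86.8] rect [ 451.8 -333.9   36.1   58.7   37.3]
scene feet px [243 193] n 241 med [ 535.5 -228.6  111.2] rect [ 535.9 -228.7   33.6   72.8   84. ]
scene stone px [228 203] n 159 med [ 544.6 -271.8   53.3] rect [ 542.9 -273.3   24.6   76.1   77.4]
scene rim px [221 154] n 37 med [ 381.5 -306.9   86.4] rect [ 381.2 -306.6   23.4   21.7    7.6]
scene rim px [240 168] n 191 med [ 406.6 -239.4   83.3] rect [ 432.  -243.5  105.4   42.7    5.5]
scene rim px [217 169] n 57 med [ 445.5 -319.9   84.7] rect [ 447.5 -312.5   55.3   39.6   51. ]
scene rim px [233 213] n 78 med [ 603.5 -245.3   85.1] rect [ 592.  -244.2   32.3   68.5   42. ]
scene rim px [199 241] n 29 med [ 687.6 -341.4   85.5] rect [ 685.  -341.1   11.7   24.2   37.1]
scene rim px [224 245] n 23 med [ 696.2 -270.    84.6] rect [ 694.3 -270.3   11.5   23.4   37. ]
```

Gate is shut again and the stones are inside. Carrying the tray out sideways, then up and over to the scale.

>>> play_rows:
  deltas:
    - [0, 0.1, 0, 0, 0, 0, -1]
    - [0, 0.2, 0, 0, 0, 0, -1]
    - [0, 0.3, 0, 0, 0, 0, -1]
    - [0, 0.35, 0, 0, 0, 0, -1]
    - [0, 0.35, 0, 0, 0, 0, -1]
    - [0, 0.35, 0, 0, 0, 0, -1]
    - [0, 0.35, 0, 0, 0, 0, -1]
    - [0, 0.35, 0, 0, 0, 0, -1]

```text
time_s: 9.1
eef_pos: [383.9, -175.8, 55.0]
ee_rot: [-0.0, 0.751, 0.661, 0.0]
force: [0.7, -0.8, -4.9]
grip_width: 0.265
```

>>> play_rows:
  deltas:
    - [0, 0.35, 0, 0, 0, 0, -1]
    - [0, 0.35, 0, 0, 0, 0, -1]
    - [0, 0.35, 0, 0, 0, 0, -1]
    - [0, 0.35, 0, 0, 0, 0, -1]
    - [0, 0.35, 0, 0, 0, 0, -1]
    - [0, 0.35, 0, 0, 0, 0, -1]
    - [0, 0.3, 0.05, 0, 0, 0, -1]
    - [0, 0.3, 0.1, 0, 0, 0, -1]

```text
time_s: 9.77
eef_pos: [383.4, -67.8, 60.8]
ee_rot: [-0.0, 0.751, 0.661, -0.0]
force: [0.1, -0.2, -4.7]
grip_width: 0.266
```

>>> play_rows:
  deltas:
    - [0.1, 0.3, 0.2, 0, 0, 0.3, -1]
    - [0.1, 0.3, 0.28, 0, 0, 0.36, -1]
    - [0.1, 0.3, 0.28, 0, 0, 0.37, -1]
    - [0.1, 0.3, 0.28, 0, 0, 0.37, -1]
    - [0.1, 0.3, 0.28, 0, 0, 0.37, -1]
    - [0.1, 0.3, 0.28, 0, 0, 0.37, -1]
    - [0.1, 0.3, 0.28, 0, 0, 0.37, -1]
    - [0.1, 0.3, 0.22, 0, 0, 0.37, -1]

```text
time_s: 10.43
eef_pos: [415.6, 27.9, 145.7]
ee_rot: [0.0, 0.642, 0.767, 0.0]
force: [0.6, -0.8, -3.7]
grip_width: 0.268
```

>>> play_rows:
  deltas:
    - [0.1, 0.35, 0, 0, 0, 0, -1]
    - [0.1, 0.35, 0, 0, 0, 0, -1]
    - [0.1, 0.35, 0, 0, 0, 0, -1]
    - [0.1, 0.35, 0, 0, 0, 0, -1]
    - [0.1, 0.35, 0, 0, 0, 0, -1]
    - [0.1, 0.35, 0, 0, 0, 0, -1]
    - [0.1, 0.35, 0, 0, 0, 0, -1]
    - [0.1, 0.35, 0, 0, 0, 0, -1]

```text
time_s: 11.1
eef_pos: [447.2, 140.0, 144.7]
ee_rot: [-0.0, 0.643, 0.766, -0.0]
force: [-0.1, -0.0, -4.6]
grip_width: 0.268
```

>>> play_rows:
  deltas:
    - [0.03, 0.38, 0, 0, 0, 0, -1]
    - [0.03, 0.38, 0, 0, 0, 0, -1]
    - [0.03, 0.38, 0, 0, 0, 0, -1]
    - [0.03, 0.38, 0, 0, 0, 0, -1]
    - [0.03, 0.38, 0, 0, 0, 0, -1]
    - [0.03, 0.38, 0, 0, 0, 0, -1]
    - [0.03, 0.28, 0, 0, 0, 0, -1]
    - [0.01, 0.15, 0, 0, 0, 0, -1]

```text
time_s: 11.77
eef_pos: [456.0, 248.4, 144.7]
ee_rot: [-0.0, 0.642, 0.766, -0.0]
force: [-0.1, -0.4, -3.2]
grip_width: 0.264
```

>>> play_rows:
  deltas:
    - [0, 0, 0, 0, 0, 0, -1]
    - [0, 0, 0, 0, 0, 0, -1]
    - [0, 0, 0, 0, 0, 0, -1]

```text
time_s: 12.02
eef_pos: [456.6, 246.3, 144.8]
ee_rot: [-0.0, 0.643, 0.766, -0.0]
force: [-0.0, 1.4, -3.7]
grip_width: 0.265
```

```bash
python3 - <<'E'
from h import *
s,o=look("over")
for n in o:
    w=cloud(o[n]); z=w[...,2]; im=o[n]["pixels"].astype(int); r=(w[...,0]>500)&(w[...,0]<720)&(abs(w[...,1]-273)<110)
    br=(im[...,0]-im[...,2]>35)&(im[...,0]>80)
    blobs(r&(z>165)&(z<195)&~br,w,20,n+" rim")
    blobs(r&br,w,20,n+" stone")
    m=r&(z>150)&(z<200)&~br; k=np.c_[w[m][:,:2],np.ones(m.sum())]; print("hi",np.percentile(z[m],[50,95]))
cv2.imwrite("pics/ov.png",np.hstack([cv2.resize(o["scene"]["pixels"][120:270,320:520,::-1],(400,300)),cv2.resize(o["top"]["pixels"][140:290,70:270,::-1],(400,300))]))
E
```

```text
{'time_s': np.float64(12.017), 'eef_pos': array([456.603, 246.302, 144.813]), 'ee_rot': array([-0.   ,  0.643,  0.766, -0.   ]), 'force': array([-3.000e-03,  1.361e+00, -3.737e+00]), 'grip_width': np.float64(0.265)}
top rim px [130 210] n 630 med [596.  258.7 177.1] rect [582.1 268.9 179.3 133.1   9.6]
top stone px [134 206] n 954 med [604.9 269.2 146.8] rect [605.3 271.4 120.2  59.6  11.6]
hi [172.26613458 181.81683279]
scene rim px [420 205] n 622 med [588.9 269.  174.1] rect [583.4 266.1 183.6 133.6  10.5]
scene stone px [417 212] n 712 med [600.4 266.8 145.1] rect [590.1 273.2 126.5  77.5   8.4]
hi [169.07603359 179.92516097]
```

View pics/ov.png

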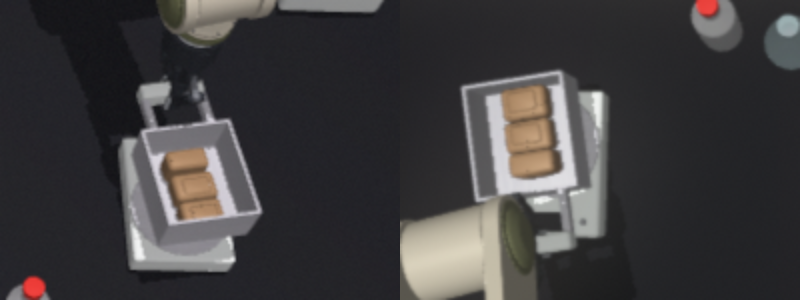

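All three stones are in the tray, hanging over the plate (left crop: stones at (187,160), (193,187), (202,211)). Lowering.

>>> play_rows:
  deltas:
    - [0, 0.04, -0.1, 0, 0, 0, -1]
    - [0, 0, -0.2, 0, 0, 0, -1]
    - [0, 0, -0.2, 0, 0, 0, -1]
    - [0, 0, -0.2, 0, 0, 0, -1]
    - [0, 0, -0.2, 0, 0, 0, -1]
    - [0, 0, -0.1, 0, 0, 0, -1]
    - [0, 0, -0.05, 0, 0, 0, -1]
    - [0, 0, 0, 0, 0, 0, -1]

```text
time_s: 12.78
eef_pos: [456.6, 248.4, 102.4]
ee_rot: [-0.0, 0.643, 0.766, -0.0]
force: [0.3, -0.5, -4.1]
grip_width: 0.269
```

>>> play_rows:
  deltas:
    - [0, 0, -0.03, 0, 0, 0, -1]
    - [0, 0, -0.03, 0, 0, 0, -1]
    - [0, 0, -0.03, 0, 0, 0, -1]
    - [0, 0, -0.03, 0, 0, 0, -1]
    - [0, 0, 0, 0, 0, 0, -1]
    - [0, 0, 0, 0, 0, 0, -1]

```text
time_s: 13.28
eef_pos: [456.7, 248.4, 98.1]
ee_rot: [-0.0, 0.643, 0.766, -0.0]
force: [0.5, 0.5, -4.3]
grip_width: 0.264
```

>>> play_rows:
  deltas:
    - [0, 0, -0.025, 0, 0, 0, -1]
    - [0, 0, -0.025, 0, 0, 0, -1]
    - [0, 0, 0, 0, 0, 0, -1]
    - [0, 0, 0, 0, 0, 0, -1]

```text
time_s: 13.62
eef_pos: [456.7, 248.4, 96.0]
ee_rot: [-0.0, 0.643, 0.766, -0.0]
force: [0.1, -0.7, -4.2]
grip_width: 0.268
```

>>> play_rows:
  deltas:
    - [0, 0, -0.025, 0, 0, 0, -1]
    - [0, 0, 0, 0, 0, 0, -1]
    - [0, 0, 0, 0, 0, 0, -1]

```text
time_s: 13.87
eef_pos: [456.9, 248.4, 95.2]
ee_rot: [0.0, 0.643, 0.766, 0.0]
force: [-0.6, 0.1, -2.6]
grip_width: 0.261
```

>>> play_rows:
  deltas:
    - [0, 0, -0.02, 0, 0, 0, -1]
    - [0, 0, 0, 0, 0, 0, -1]
    - [0, 0, 0, 0, 0, 0, -1]

```text
time_s: 14.12
eef_pos: [457.0, 248.5, 94.9]
ee_rot: [0.0, 0.643, 0.766, 0.0]
force: [-2.5, -0.7, 5.9]
grip_width: 0.265
```

>>> play_rows:
  deltas:
    - [0, 0, -0.015, 0, 0, 0, -1]
    - [0, 0, 0, 0, 0, 0, -1]
    - [0, 0, 0, 0, 0, 0, -1]

```text
time_s: 14.37
eef_pos: [456.9, 248.5, 94.8]
ee_rot: [0.0, 0.643, 0.766, 0.0]
force: [-6.5, -1.7, 11.4]
grip_width: 0.264
```

>>> play_rows:
  deltas:
    - [0, 0, 0.015, 0, 0, 0, -1]
    - [0, 0, 0, 0, 0, 0, -1]
    - [0, 0, 0, 0, 0, 0, -0.4]
    - [0, 0, 0, 0, 0, 0, -0.2]
    - [0, 0, 0, 0, 0, 0, 0.1]
    - [0, 0, 0, 0, 0, 0, 0.4]
    - [0, 0, 0, 0, 0, 0, 0.6]
    - [0, 0, 0, 0, 0, 0, 0.6]
  squeeze: 20

```text
time_s: 15.03
eef_pos: [456.8, 248.4, 94.2]
ee_rot: [0.0, 0.643, 0.766, -0.0]
force: [-1.0, 0.6, -0.2]
grip_width: 0.805
```

>>> play_rows:
  deltas:
    - [0, 0, 0, 0, 0, 0, 0.6]
    - [0, 0, 0, 0, 0, 0, 0.6]
    - [0, 0, 0, 0, 0, 0, 0.6]

```text
time_s: 15.28
eef_pos: [456.8, 248.4, 94.3]
ee_rot: [0.0, 0.643, 0.766, -0.0]
force: [-0.9, -0.5, 0.4]
grip_width: 0.802
```

```bash
python3 - <<'E'
from h import *
s,o=look("rel")
cv2.imwrite("pics/rel.png",np.hstack([cv2.resize(o["scene"]["pixels"][120:270,320:520,::-1],(400,300)),cv2.resize(o["top"]["pixels"][140:290,70:270,::-1],(400,300))]))
E
```

```text
{'time_s': np.float64(15.283), 'eef_pos': array([456.765, 248.391,  94.273]), 'ee_rot': array([ 0.   ,  0.643,  0.766, -0.   ]), 'force': array([-0.908, -0.498,  0.4  ]), 'grip_width': np.float64(0.802)}
```

View pics/rel.png

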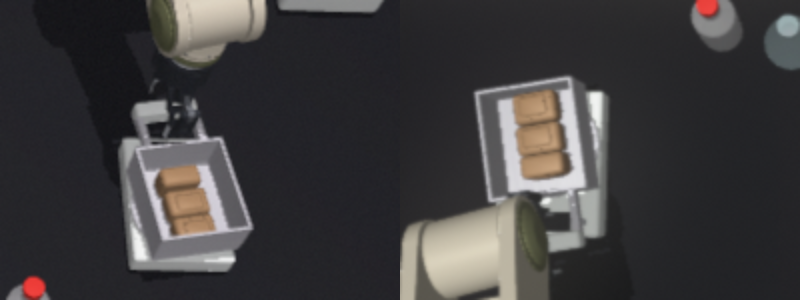

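The tray sits on the scale and the fingers are open and clear of the bar. Withdrawing straight up and back.

>>> play_rows:
  deltas:
    - [0, 0, 0.15, 0, 0, 0, 0.6]
    - [0, 0, 0.25, 0, 0, 0, 0.6]
    - [0, 0, 0.4, 0, 0, 0, 0.6]
    - [0, 0, 0.5, 0, 0, 0, 0.6]
    - [0, 0, 0.5, 0, 0, 0, 0.6]
    - [0, 0, 0.5, 0, 0, 0, 0.6]
    - [0, 0, 0.5, 0, 0, 0, 0.6]
    - [0, 0, 0.3, 0, 0, 0, 0.6]

```text
time_s: 16.05
eef_pos: [457.2, 248.6, 221.6]
ee_rot: [0.001, 0.643, 0.766, 0.002]
force: [-0.1, 0.3, 0.1]
grip_width: 0.8
```

>>> play_rows:
  deltas:
    - [-0.5, 0, 0, 0, 0, 0, 0.6]
    - [-0.6, 0, 0, 0, 0, 0, 0.6]
    - [-0.6, 0, 0, 0, 0, 0, 0.6]
    - [-0.4, 0, 0, 0, 0, 0, 0.6]
    - [0, 0, 0, 0, 0, 0, 0.6]
    - [0, 0, 0, 0, 0, 0, 0.6]
    - [0, 0, 0, 0, 0, 0, 0.6]

```text
time_s: 16.63
eef_pos: [373.6, 248.4, 218.9]
ee_rot: [0.0, 0.643, 0.766, 0.001]
force: [0.1, -0.0, -0.1]
grip_width: 0.8
```

```bash
python3 - <<'E'
from h import *
s,o=look("end")
for n in o:
    w=cloud(o[n]); z=w[...,2]; im=o[n]["pixels"].astype(int); r=(w[...,0]>400)&(w[...,0]<720)&(abs(w[...,1]-273)<110)
    br=(im[...,0]-im[...,2]>35)&(im[...,0]>80)
    m=r&(z>115)&(z<145)&~br; blobs(m,w,20,n+" rim+bar"); blobs(r&br,w,20,n+" stone")
    p=w[m]; t=m&(z>124); p=w[t]; co=np.linalg.lstsq(np.c_[p[:,:2],np.ones(len(p))],p[:,2],rcond=None)[0]; print("slope",co[:2].round(3))
    r=(w[...,0]>460)&(w[...,0]<600)&(abs(w[...,1]+288)<110)
    blobs(r&(z>104)&(z<185)&(im.min(-1)>150),w,40,n+" feet")
cv2.imwrite("pics/end.png",np.hstack([cv2.resize(o["scene"]["pixels"][120:330,120:440,::-1],(400,262)),cv2.resize(o["top"]["pixels"][110:320,100:420,::-1],(400,262))]))
E
```

```text
{'time_s': np.float64(16.633), 'eef_pos': array([373.593, 248.432, 218.91 ]), 'ee_rot': array([0.   , 0.643, 0.766, 0.001]), 'force': array([ 0.123, -0.037, -0.087]), 'grip_width': np.float64(0.8)}
top rim+bar px [136 223] n 1073 med [522.3 260.  127.1] rect [558.5 266.4 228.3 132.4  10.1]
top stone px [139 207] n 880 med [605.3 271.   97.9] rect [605.9 273.4 119.8  61.   10.9]
slope [0.008 0.004]
top feet px [322 235] n 328 med [ 534.7 -225.8  112.8] rect [ 534.2 -226.9   34.1   69.4   83.4]
top feet px [368 243] n 301 med [ 515.3 -348.8  112.3] rect [ 518.5 -349.9   34.4   67.5   82.9]
scene rim+bar px [416 206] n 919 med [531.3 259.  124.3] rect [560.4 264.2 231.8 133.5  10. ]
scene stone px [414 220] n 672 med [602.6 269.2  96.1] rect [601.7 272.9 109.9  73.3   4. ]
slope [ 0.009 -0.004]
scene feet px [243 193] n 235 med [ 535.9 -228.1  111.4] rect [ 534.6 -228.6   34.1   70.7   82.8]
```

View pics/end.png

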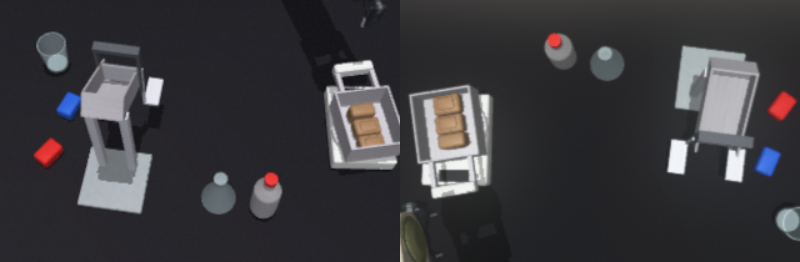

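The final view shows the tray with three stones centred on the plate, the gate shut, and the flask, bottle and beaker in place. Handing in.

```bash
python3 -c "
from rig import order
print(order.finish_job())"
```

```text
the job is handed in; nothing more can be done
None
```

The loaded tray is on the scale with all three stones in it, and the job was handed in at about 16.7 s of the 61 s allowed. I gripped the tray by its bar and pushed the gate up about 58 mm with the side rims. Once the stones had slid in, I lowered the tray so the gate dropped shut. I then carried it to the scale, set it down and let go.

The last checks, from both fixed cameras before handing in:
- **Position:** the tray centre is at about (597, 273) mm against the plate centre at (595, 273), so roughly 2 mm off. The limit is 35 mm.
- **Level:** the slope of the rim is about 0.01 rad, against a limit of 0.06.
- **Stones:** all three are visible inside the tray, and the chute is empty.
- **Gate:** it is shut, with the feet back at their starting height.
- **Set-down force:** the highest wrist reading, taken after each lowering step, was about 11 N, against a 60 N limit.
- **Robot:** the gripper is clear, with about zero force on the tool.
- **Bystanders:** flask, bottle and beaker look unmoved in the pictures; I did not measure them again.

No check failed. The two cameras differed by 2–3 mm in places, which is within what their calibration allows. The hand-in reports no verdict, so I can't confirm how it was judged.

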